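Hang the spindle basket on the demagnetiser and hold it down in the coil well

ROBOT

A 6-joint arm with a two-finger parallel gripper is mounted at the origin on a cart in front of the work surface, level with it; the furniture and walls round the work are solid. World frame = base frame: x ahead of the robot, y to its left, z up, the work surface at z = 0. Lengths are in m, angles in rad, forces in N, time in s.
With the tool pointing down it reaches from about 0.275 to 0.825 m from the base axis. Payload 4.9 kg.
Tool frame: the origin (TCP) lies at the very end of the fingers, on their centre line; the grasp point (between the pads) lies 19 mm behind it; z points along the fingers, y is the line along which they close (so a half turn about z gives the same grasp; the last joint's range is limited). The gripper opens to 85 mm and grips with 20 to 120 N. Pads are 22 mm wide; open, the fingers measure 114 mm over their backs; the gripper's body (76 mm by 85 mm) begins 54 mm behind the grasp point. The pads swing forward as they close: fully open they stand 13 mm farther back than shut.
Start: joints at [-1.265, 0.326, -0.193, 1.052, 0, 1.437], TCP at [0.234, -0.498, 0.231] pointing down, gripper open.
Joint ranges: [-2.65, 2.65], [-0.97, 1.79], [-1.3, 1.35], [-1.93, 2.1], [-1.47, 1.37], [-3.14, 3.14]. Speed limits (rad/s): [2.57, 2.57, 3.14, 3.14, 3.14, 3.14].

INTERFACE

Orientations are given as a unit quaternion [w, x, y, z].
In Python, from workcell import env, optics gives the robot as it stands.
- The arm moves only by the tool drive_tool, never from a script. Its argument "steps" is a list of rows, each a list of 4 numbers: the shift along the world's x, y, z in m, then the turn about the world's z in degrees. In form: [[tx, ty, tz, twist], ...]. A call has 1 to 10 rows; each row is the pose to reach, as a shift and turn from the pose commanded when the call began; what a row does not reach only later rows make up. A row lasts 1/12 s, in which the tool goes at most 41.7 mm and 7.16 degrees, less where a joint would pass 70% of its speed; a pose out of reach is approached as far as the arm can. A call with a gripper value outside its range is refused whole. "claw" is the finger opening in m, from 0 to 0.0854, set as the call begins (left out, the last holds). The fingers move at their own pace and stop on an object; the grip force is fixed at half the most. Time passes only in rows, so rows that repeat a pose let the fingers close. It gives the time, the measured TCP pose, the force, the opening and the grip force at its end, in the units of the state.
- env.get_obs(): the state, without advancing time (a new reading comes with each control period).
- optics.camera(name): name is "scene" or "top" or "wrist"; returns the picture (480x640x3 uint8, red, green, blue); there is no depth.
- optics.camera_model(name): a dict with "fx", "fy", "cx", "cy" (pixels), "rvec" (rotation vector, rad) and "tvec" (3), from world to camera coordinates, as OpenCV has them. Camera axes: x right, y down, z forward; pixel columns grow to the right and rows downward; lengths in m; the calibration is good to about 2 mm. A picture is of the moment at which its call begins: read the wrist's pose just before it. camera_model takes no time and is no camera call; for the wrist camera it gives the pose at the moment of the call.
- env.finish_job(): hands the job in; it is judged then, once.
The state is a dict: "clock": time; "joints": joint angles; "qd": joint speeds; "tau": joint torques, N m; "tool_pos": TCP position; "tool_rot": TCP orientation; "wrist_force": force on the tool from outside, world axes, zero at the start; "ft_torque": the same for the moment, N m; "finger_gap": finger opening in m; "gripper_force": force on a finger pad.
Only numpy, scipy, OpenCV 4.12 (cv2) and the standard library are available. Lean on these libraries where they do the work, as an engineer would, in place of code of your own. Each camera call takes 0.05 s, during which the arm holds its last target. There are 200 camera calls.

TASK

Hang the small steel basket with its two spindles by its handle bar on the two-pronged hook of the demagnetiser and let go of it. Then push the black palm knob down from above about 45 mm, until the top of the sliding block is level with the black band on the column, so that the basket hangs inside the well, and keep it there: finish while still holding the knob down against its spring. Keep the basket upright so that no spindle falls out, and leave the other things on the bench where they are.

Things in the scene. Friction and masses are not known exactly. Their poses are not given: they have to be found in the camera images.
- basket: Loose open steel basket, 64 (x) x 100 (y) mm, 36 mm high, with a fixed bail handle: an upright at each end carries a horizontal bar along y. Origin at the centre of its underside, z up. About 0.33 kg with contents (varies by a fifth). Same after a half turn. Hung with the slide up, its underside is 16 mm above the well's rim.
- basket_bar (a point): The middle of the basket's handle bar, 95 mm above the basket's underside: the place to grasp. The bar is round, 10 mm thick, 104 mm long along the basket's y axis; free length between the 7 mm uprights 90 mm. Below it 59 mm of free height down to the basket's rim. Axes as basket.
- spindle_1: Loose turned steel pedal spindle, 84 mm long, 18 mm thick, lying in the basket along its length. Origin at the centre of its underside.
- spindle_2: The second spindle, the same, beside it in the basket.
- demag_station: Demagnetiser, fixed, place and yaw vary. Origin on the bench under the centre of its open grey well (opening 96 in x, 130 in y; rim 99 mm, floor 30 mm above the bench). Base plate x -70 to 140, y -78 to 78 mm. Behind the well, at x = 118, a 22 mm column, top at 256 mm; on it slides a block 44 x 50 x 40 mm with the hook in front and the palm knob at the -y side.
- fork_seat (a point): Two-pronged hook. Point: centre of a seated bar, 210 mm above the bench, slide up. Prongs 8 mm thick at y = -34 and 34 mm (60 mm free between), pointing to -x. Upturned tips: x = -24, top z = 19 mm; behind the trough prongs reach z = 10 mm. They enter under the bar from in front; sloped sides guide a bar lowered within 12 mm of x = 0. Seated bar along y. Block front at x = 86.
- knob_top (a point): Black mushroom palm knob, 42 mm across with a 30 mm flat top, carried on a side arm of the sliding block. The point is the centre of its top, 245 mm above the bench when the slide is up; in the station's frame at x = +62, y = -120 mm. It moves straight down with the slide.
- dip_slide (a joint): Travel of the sliding block (with hook and knob) pushed down, m: 0 at the top, stop at 0.070. A spring returns it; the knob takes about 6 N at first plus 0.15 N per mm, about 3 N less with the basket hung. At 0.045 the block's top is level with the middle of the 12 mm black band on the column, which appears above the block as it goes down.
- threadlock_bottle: Bystander, to be left alone: small bottle, 22 x 27 x 92 mm, standing. Origin at the centre of its underside.
- grease_tube: Bystander, to be left alone: white tube, 39 x 144 x 31 mm, lying. Origin at the centre of its underside.
- label_box: Bystander, to be left alone: small white card box, 37 x 53 x 24 mm. Origin at the centre of its underside.
- hex_key: Bystander, to be left alone: L-shaped hexagon key, 34 x 99 x 9 mm. Origin at the centre of its underside.
- marker: Bystander, to be left alone: marker pen, 134 mm long, 13 mm thick. Origin at the centre of its underside.
- screwdriver: Bystander, to be left alone: screwdriver, 209 mm long, 32 mm thick. Origin at the centre of its underside.

How it is judged:
By the outcome, as a careful person would: the job done as asked, in the order asked, and still so for the second after the job is handed in, while the arm keeps its last pose, push and grip.
It also fails if it takes over 67 s, if anything falls off the work surface, if the arm or the gripper's body presses on something with over 40 N, if the wrist force passes 120 N, or if a joint passes its speed limit or range.

## Working session

There is one attempt and no reset: what is moved stays moved. The work goes in short steps, Python scripts to look and compute and a tool call to move; the robot and the scene stay as the last step left them, time stands still between calls to the robot, and variables do not carry over. Pictures are saved under pics/ and viewed, at most 10 in all, crops included, and the job is handed in when it is done.

Besides the shell and the picture viewer there is one more tool, called after ">>>" by a JSON object that holds its "name" and its "arguments". drive_tool: Moves the arm, as the interface text tells. Its arguments: {"type":"object","properties":{"steps":{"type":"array"},"claw":{"type":"number"}},"required":["steps"]}

```bash
mkdir -p pics
cat > h.py <<'E'
import numpy as np, cv2
from workcell import env, optics
def save(n,f,crop=None,s=1):
    im=optics.camera(n)
    if crop: im=im[crop[1]:crop[3],crop[0]:crop[2]]
    if s!=1: im=cv2.resize(im,None,fx=s,fy=s,interpolation=cv2.INTER_CUBIC)
    cv2.imwrite(f,im[:,:,::-1])
def cam(n):
    m=optics.camera_model(n); R=cv2.Rodrigues(np.array(m['rvec'],float))[0]
    K=np.array([[m['fx'],0,m['cx']],[0,m['fy'],m['cy']],[0,0,1.]]); return K,R,np.array(m['tvec'],float).ravel()
def onz(n,uv,z):
    K,R,t=cam(n); c=-R.T@t; d=R.T@np.linalg.inv(K)@np.array([uv[0],uv[1],1.]); return c+d*(z-c[2])/d[2]
def proj(n,P):
    K,R,t=cam(n); p=(np.atleast_2d(P)@R.T+t)@K.T; return p[:,:2]/p[:,2:]
E
python3 - <<'E'
from h import *
save('top','pics/top.png'); save('scene','pics/scene.png')
for n in('top','scene'):
    K,R,t=cam(n); print(n,K[0,0],-R.T@t,R[2])
print(env.get_obs())
E
```

```text
top 463.7557071037859 [0.38367277 0.11477999 1.72695898] [ 0.13663292 -0.00512981 -0.99060846]
scene 451.1679682545253 [-0.10132986  0.81766937  0.82342356] [ 0.59341783 -0.58195458 -0.5560433 ]
{'clock': 0.1, 'joints': array([-1.26518756e+00,  3.26870510e-01, -1.93462134e-01,  1.05199060e+00,
       -1.45928872e-05,  1.43659953e+00]), 'qd': array([ 0.00027429, -0.00151664,  0.00211006,  0.00028359,  0.0008545 ,
        0.00052816]), 'tau': array([-1.98123613e-03, -4.44240689e+01,  2.63037103e+01,  7.96799606e-03,
       -4.25017197e-04, -4.44378017e-06]), 'tool_pos': array([ 0.23402439, -0.49716878,  0.23058798]), 'tool_rot': array([-7.60034127e-04,  9.75918375e-01,  2.18134689e-01, -7.26227623e-05]), 'wrist_force': array([-0.10168323,  0.17801824,  0.0475141 ]), 'ft_torque': array([-0.01936566,  0.0176753 ,  0.02783013]), 'gripper_force': 0.0, 'finger_gap': 0.08542728571120108}
```

View pics/top.png

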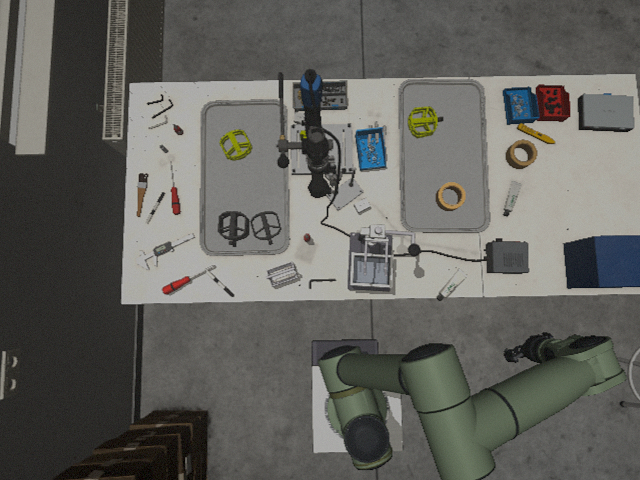

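View pics/scene.png

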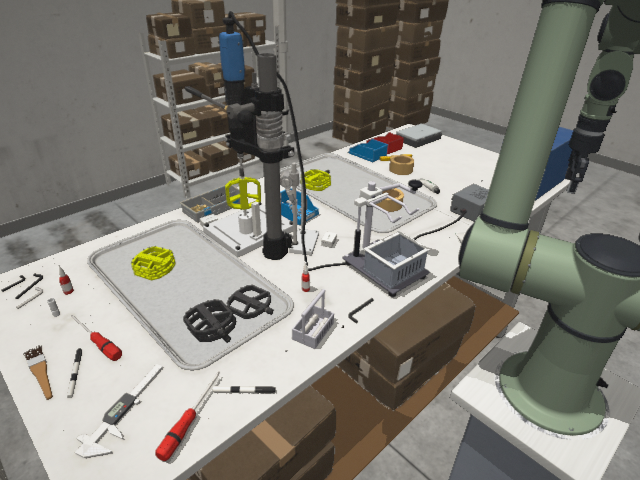

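The basket is at top (284,275), the station well at (372,268) with the column at (377,231) and the knob at (414,249). The column is on the far side (+x). I'll zoom in to measure.

Run:
```python
from h import *
save('top','pics/t2.png',(255,215,435,310),4.4)
a=optics.camera('scene')
c1=cv2.resize(a[280:360,280:350],None,fx=5.7,fy=5.7,interpolation=2)   #basket
c2=cv2.resize(a[170:300,330:450],None,fx=3.5,fy=3.5,interpolation=2)
h=max(c1.shape[0],c2.shape[0]); p=[np.pad(c,((0,h-c.shape[0]),(0,0),(0,0))) for c in(c1,c2)]
im=np.hstack(p)[:,:,::-1]; print(im.shape); cv2.imwrite('pics/s2.png',im[:600,:820])
```

```text
(456, 819, 3)
```

View pics/t2.png

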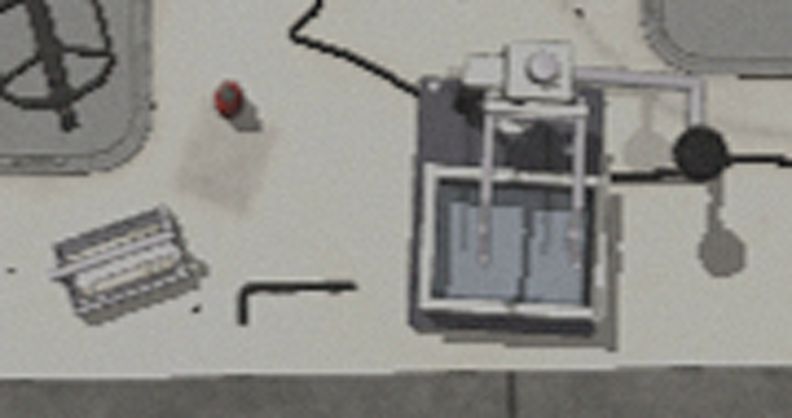

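View pics/s2.png

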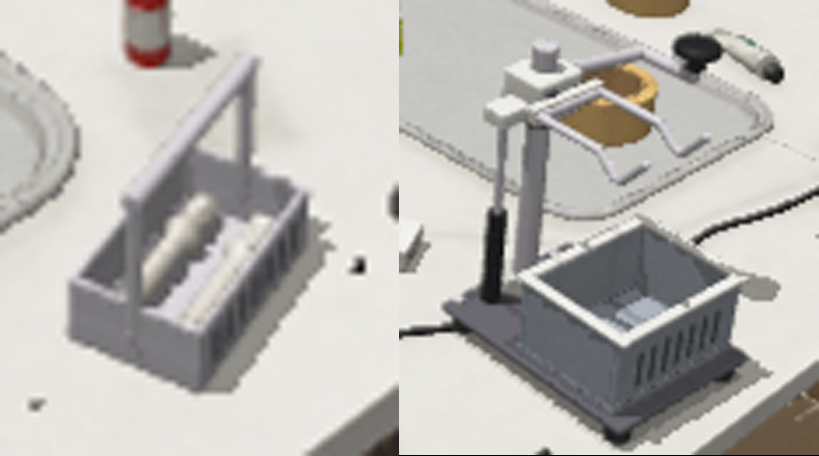

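```bash
cat > m.py <<'E'
from h import *
from scipy.optimize import least_squares
T=lambda u,v:(255+(u+.5)/4.4-.5,215+(v+.5)/4.4-.5)
S1=lambda u,v:(280+(u+.5)/5.7-.5,280+(v+.5)/5.7-.5)
S2=lambda u,v:(330+(u-399)/3.5,170+v/3.5)
w=.007
ob=[('top',T(543,66),(.118,0,.256)),('top',T(700,150),(.062,-.120,.245)),
('scene',S2(545,42),(.118,0,.256)),('scene',S2(698,43),(.062,-.120,.243))]
rim=[(s*1*(.048+w),q*(.065+w),.099) for s,q in((1,1),(1,-1),(-1,-1),(-1,1))]
for uv,r in zip([(424,166),(605,178),(598,318),(420,306)],rim): ob.append(('top',T(*uv),r))
for uv,r in zip([(522,275),(640,220),(745,278),(632,345)],[rim[0],rim[1],rim[2],rim[3]]): ob.append(('scene',S2(*uv),r))
def W(p,P):
    c,s=np.cos(p[2]),np.sin(p[2]); return np.array([p[0]+c*P[0]-s*P[1],p[1]+s*P[0]+c*P[1],P[2]])
f=lambda p,ob:np.concatenate([proj(n,W(p,P))[0]-uv for n,uv,P in ob])
def fit(ob,p0):
    r=least_squares(f,p0,args=(ob,),loss='soft_l1'); print(r.x,np.degrees(r.x[2])); print(f(r.x,ob).reshape(-1,2).round(1).tolist()); return r.x
if __name__=='__main__':
    p=fit(ob,[.4,-.05,0]); print('fork xy?',W(p,(0,0,.21)),'knob',W(p,(.062,-.12,.245)))
    B=[('top',T(52,273),(0,.052,.095)),('top',T(176,238),(0,-.052,.095)),('scene',S1(130,197),(0,.052,.095)),('scene',S1(250,62),(0,-.052,.095)),
    ('top',T(80,318),(-.032,.05,.036)),('top',T(205,270),(-.032,-.05,.036)),('top',T(162,208),(.032,-.05,.036)),('top',T(56,245),(.032,.05,.036)),
    ('scene',S1(72,282),(.032,.05,.036)),('scene',S1(207,335),(-.032,.05,.036)),('scene',S1(308,195),(-.032,-.05,.036)),('scene',S1(196,388),(-.032,.05,0))]
    b=fit(B,[.4,.3,.3])
    print('top view bar ends',onz('top',T(52,273),.095),onz('top',T(176,238),.095))
    print(env.get_obs()['tool_pos'])
E
python3 m.py
```

```text
[ 0.4872383  -0.05956182 -0.06929439] -3.9702761916783462
[[-0.6, 0.4], [0.0, 0.8], [-0.0, 0.5], [-0.4, -0.3], [0.1, 1.0], [-0.2, 0.3], [0.5, -0.2], [-0.3, 0.5], [-0.4, -0.2], [0.8, -1.8], [0.1, -1.5], [-2.5, -1.2]]
fork xy? [ 0.4872383  -0.05956182  0.21      ] knob [ 0.54078083 -0.18356665  0.245     ]
[0.48448635 0.2600378  0.3168084 ] 18.151784501492326
[[-0.5, 0.8], [-0.6, -1.0], [0.8, 0.9], [0.8, -1.1], [-1.6, -0.5], [-3.9, 1.3], [0.2, -1.2], [-1.7, -0.5], [-0.1, -1.1], [-0.5, -0.7], [0.9, -1.9], [1.3, 0.6]]
top view bar ends [0.47104571 0.3076882  0.095     ] [0.49704375 0.20850348 0.095     ]
[ 0.23406755 -0.49732143  0.2307985 ]
```

>>> {"name": "drive_tool", "arguments": {"steps": [[0.005,0.01,0.02,3],[0.01,0.04,0.04,8],[0.02,0.075,0.06,13],[0.03,0.11,0.08,18],[0.045,0.145,0.1,23],[0.06,0.18,0.11,28],[0.07,0.215,0.12,33],[0.08,0.25,0.12,38],[0.09,0.285,0.12,43],[0.1,0.32,0.12,48]], "claw": 0.0854}}

```text
clock: 1.03
tool_pos: [0.3342, -0.176, 0.3515]
tool_rot: [0.0, 0.802, 0.598, 0.0]
wrist_force: [0.6, 0.0, 0.0]
finger_gap: 0.0851
gripper_force: 0.0
```

>>> {"name": "drive_tool", "arguments": {"steps": [[0.015,0.035,0,4],[0.03,0.07,0,8],[0.045,0.105,0,12],[0.06,0.14,0,16],[0.075,0.175,0,20],[0.09,0.21,0,24],[0.1,0.245,0,28],[0.115,0.28,0,30],[0.125,0.31,0,31],[0.135,0.34,0,33]]}}

```text
clock: 1.87
tool_pos: [0.4693, 0.1643, 0.3511]
tool_rot: [-0.0, 0.6, 0.8, -0.0]
wrist_force: [0.9, -0.7, -0.2]
finger_gap: 0.0857
gripper_force: 0.0
```

>>> {"name": "drive_tool", "arguments": {"steps": [[0.005,0.03,0,1],[0.01,0.06,-0.01,1],[0.015,0.085,-0.03,1],[0.015,0.097,-0.05,1],[0.015,0.097,-0.07,1],[0.015,0.097,-0.08,1],[0.015,0.097,-0.08,1],[0.015,0.097,-0.08,1],[0.015,0.097,-0.08,1]]}}

```text
clock: 2.62
tool_pos: [0.4849, 0.259, 0.2726]
tool_rot: [0.0, 0.594, 0.805, 0.001]
wrist_force: [0.7, 0.0, -0.1]
finger_gap: 0.0856
gripper_force: 0.0
```

Run:
```python
from h import *
from scipy.spatial.transform import Rotation as Ro
o=env.get_obs(); q=o['tool_rot']; print(o['clock'],o['tool_pos'],Ro.from_quat(q[[1,2,3,0]]).as_matrix().round(3).tolist(),o['joints'])
save('wrist','pics/w1.png'); K,R,t=cam('wrist'); print(-R.T@t)
print(proj('wrist',[[.4845,.26,.095]]))
```

```text
2.6167 [0.48488612 0.25903815 0.2725982 ] [[-0.295, 0.956, 0.002], [0.956, 0.295, 0.001], [0.0, 0.002, -1.0]] [ 3.56376836e-01  3.00733592e-01 -1.21578108e-01  1.14670324e+00
 -1.82850123e-05  1.62788078e+00]
[0.46416309 0.32596793 0.41487865]
[[319.34665    207.10005321]]
```

View pics/w1.png

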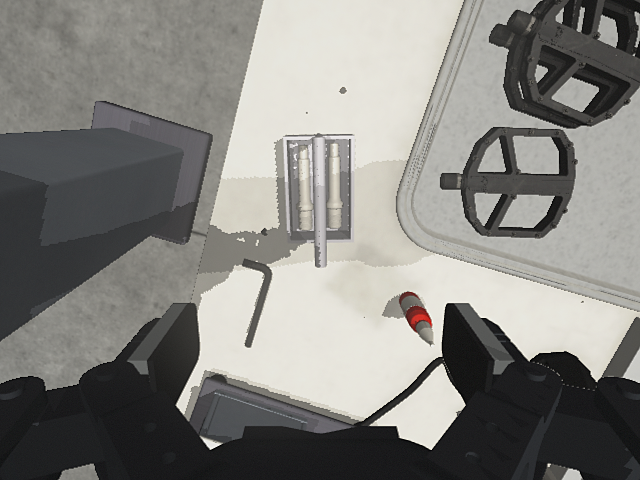

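The wrist view shows the bar vertical in the image, from (319,137) to (320.5,267), with both spindles in the basket. I'll compute the bar's centre and yaw, and the prong tip positions from the top view.

Run:
```python
from m import *
a=onz('wrist',(319,137),.095);b=onz('wrist',(320.5,266.5),.095);print(a,b,(a+b)/2,np.linalg.norm(a-b),np.degrees(np.arctan2(-(a-b)[0],(a-b)[1])))
p=[.4872,-.0596,-.0693]; R=np.array([[np.cos(p[2]),-np.sin(p[2])],[np.sin(p[2]),np.cos(p[2])]])
for u in[(484,262),(577,265)]:
    w=onz('top',T(*u),.227); print('tip',w,'station',R.T@(w[:2]-p[:2]))
for u in[(650,182),(711,137)]:
    w=onz('scene',S2(*u),.227); print('tip scene',w,'station',R.T@(w[:2]-p[:2]))
```

```text
[0.46833596 0.31158336 0.095     ] [0.50014388 0.2124498  0.095     ] [0.48423992 0.26201658 0.095     ] 0.10411150782073318 17.789319684902146
tip [ 0.46587657 -0.02488751  0.227     ] station [-0.0236759   0.03315264]
tip [ 0.46235383 -0.0930795   0.227     ] station [-0.02246826 -0.0351196 ]
tip scene [ 0.44680977 -0.00402937  0.227     ] station [-0.04414124  0.05264044]
tip scene [ 0.45585592 -0.09001748  0.227     ] station [-0.0291626  -0.03251488]
```

Bar length comes out at 104 mm, which matches, so I'll descend and grasp.

>>> {"name": "drive_tool", "arguments": {"steps": [[-0.001,0.003,-0.02,0.6],[-0.001,0.003,-0.045,0.6],[-0.001,0.003,-0.07,0.6],[-0.001,0.003,-0.095,0.6],[-0.001,0.003,-0.12,0.6],[-0.001,0.003,-0.145,0.6],[-0.001,0.003,-0.165,0.6],[-0.001,0.003,-0.183,0.6],[-0.001,0.003,-0.196,0.6],[-0.001,0.003,-0.196,0.6]]}}

```text
clock: 3.5
tool_pos: [0.4825, 0.2615, 0.0738]
tool_rot: [-0.001, 0.59, 0.808, -0.001]
wrist_force: [-1.2, 0.0, 0.4]
finger_gap: 0.0856
gripper_force: 0.0
```

>>> {"name": "drive_tool", "arguments": {"steps": [[0,0,0,0],[0,0,0,0],[0,0,0,0],[0,0,0,0],[0,0,0,0],[0,0,0,0],[0,0,0,0],[0,0,0,0],[0,0,0,0],[0,0,0,0]], "claw": 0.0}}

```text
clock: 4.33
tool_pos: [0.4833, 0.2624, 0.0759]
tool_rot: [0.0, 0.589, 0.808, 0.0]
wrist_force: [-1.3, -0.6, 6.0]
finger_gap: 0.0078
gripper_force: 58.5
```

>>> {"name": "drive_tool", "arguments": {"steps": [[0,0,0.003,0],[0,0,0.01,0],[0,0,0.02,0],[0,0,0.035,0],[0,0,0.05,0],[0,0,0.07,0],[0,0,0.09,0],[0,0,0.105,0],[0,0,0.115,0],[0,0,0.12,0]]}}

```text
clock: 5.17
tool_pos: [0.4839, 0.2626, 0.1973]
tool_rot: [0.001, 0.589, 0.808, 0.001]
wrist_force: [-0.2, 0.3, -2.7]
finger_gap: 0.0078
gripper_force: 58.5
```

>>> {"name": "drive_tool", "arguments": {"steps": [[-0.005,-0.005,0.01,0],[-0.015,-0.015,0.02,-1],[-0.025,-0.03,0.03,-2],[-0.035,-0.05,0.03,-4],[-0.045,-0.07,0.03,-6],[-0.055,-0.092,0.03,-8],[-0.065,-0.115,0.03,-10],[-0.075,-0.138,0.03,-12],[-0.085,-0.16,0.03,-14],[-0.09,-0.182,0.03,-16]]}}

```text
clock: 6.0
tool_pos: [0.3905, 0.0793, 0.2248]
tool_rot: [-0.001, 0.696, 0.718, -0.001]
wrist_force: [0.2, -0.0, -3.2]
finger_gap: 0.0079
gripper_force: 58.5
```

>>> {"name": "drive_tool", "arguments": {"steps": [[-0.005,-0.022,0,-2],[-0.01,-0.045,0,-3],[-0.014,-0.067,0,-4],[-0.016,-0.087,0,-5],[-0.0165,-0.105,0,-5.8],[-0.0165,-0.118,0,-5.8],[-0.0165,-0.127,0,-5.8],[-0.0165,-0.1325,0,-5.8],[-0.0165,-0.1325,0,-5.8],[-0.0165,-0.1325,0,-5.8]]}}

```text
clock: 6.83
tool_pos: [0.3764, -0.0518, 0.2251]
tool_rot: [-0.0, 0.731, 0.682, 0.0]
wrist_force: [1.1, -0.6, -2.9]
finger_gap: 0.0082
gripper_force: 58.5
```

Run:
```python
from h import *
o=env.get_obs(); print(o['tool_pos'],o['tool_rot'],o['wrist_force'],o['finger_gap'])
a=optics.camera('scene'); b=optics.camera('wrist')
c1=cv2.resize(a[140:300,320:480],None,fx=2.5,fy=2.5,interpolation=2)
c2=cv2.resize(b,(400,300)); c2=np.pad(c2,((0,100),(0,0),(0,0)))
cv2.imwrite('pics/e1.png',np.hstack([c1,c2])[:,:,::-1])
p=[.4872,-.0596,-.0693]
```

```text
[ 0.37636789 -0.05183365  0.2251241 ] [-4.40069721e-04  7.31434924e-01  6.81911106e-01  4.54807917e-05] [ 1.13313873 -0.60735366 -2.86881888] 0.008209478525764802
```

View pics/e1.png

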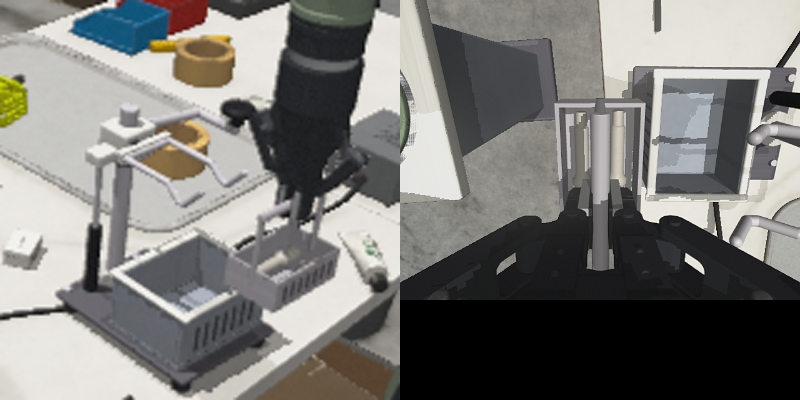

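The basket hangs level in the gripper. The prong tips show at wrist full-res ≈(573,216) and (544,371), and the bar ends at ≈(319,162) and (320,432). I'll check them against the model.

Run:
```python
from m import *
for z in(.236,.241,.246):
    a=onz('wrist',(319,162),z);b=onz('wrist',(320,432),z);print('bar',z,np.linalg.norm(a-b),(a+b)/2,np.degrees(np.arctan2(-(a-b)[0],(a-b)[1])))
p=[.4872,-.0596,-.0693]
for y in(.034,-.034):
    for P in [(-.024,y,.229),(-.024,y,.223),(0,y,.201)]: print(y,P[2],proj('wrist',W(p,P)))
print('station knob',proj('wrist',W(p,(.062,-.12,.245))))
b=optics.camera('wrist'); 
im=cv2.resize(b[90:480,270:640],None,fx=1.5,fy=1.5)
cv2.imwrite('pics/e2.png',im[:,:,::-1])
```

```text
bar 0.236 0.10268133028882866 [ 0.37682033 -0.04658724  0.236     ] -3.7747601911201696
bar 0.241 0.0987697078383045 [ 0.37700585 -0.04411296  0.241     ] -3.774760191120182
bar 0.246 0.09485808538778034 [ 0.37719137 -0.04163869  0.246     ] -3.774760191120163
0.034 0.229 [[570.71848271 226.12875749]]
0.034 0.223 [[561.02207689 221.87480869]]
0.034 0.201 [[589.4204455 208.7928128]]
-0.034 0.229 [[541.45317061 393.79012805]]
-0.034 0.223 [[533.85485268 384.24272373]]
-0.034 0.201 [[562.45896224 354.28552906]]
station knob [[738.89221902 597.22368178]]
```

View pics/e2.png

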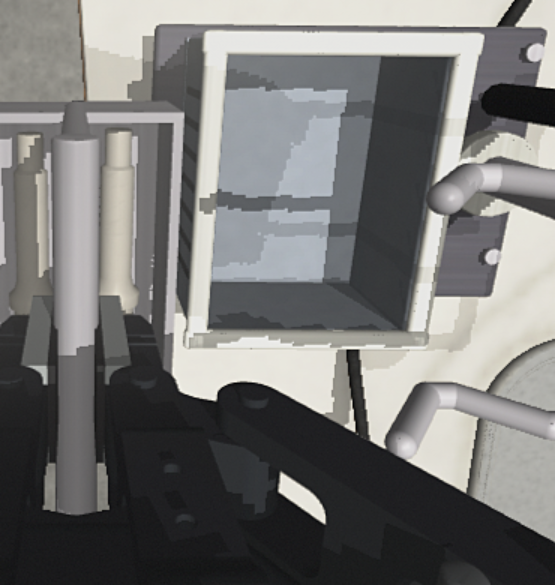

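Run:
```python
from m import *
o=env.get_obs()['tool_pos'];print(o)
for z in(.24,.244,.248,.252): 
    print(z,W([o[0],o[1],-.0693],(0,.052,0))[:2],onz('wrist',(320,182),z))
    e=np.array([.005,0,0]);c=W([o[0],o[1],-.0693],(0,.03,z)); print('bar width px at y+.03',proj('wrist',[c-e,c+e]).round(1).tolist())
```

```text
[ 0.37652643 -0.05151447  0.22521803]
0.24 [3.80127146e-01 3.60720015e-04] [ 0.38017956 -0.00106285  0.24      ]
bar width px at y+.03 [[304.1, 246.4], [334.9, 244.4]]
0.244 [3.80127146e-01 3.60720015e-04] [ 0.38022813 -0.00045122  0.244     ]
bar width px at y+.03 [[303.6, 250.3], [335.3, 248.2]]
0.248 [3.80127146e-01 3.60720015e-04] [3.80276697e-01 1.60404246e-04 2.48000000e-01]
bar width px at y+.03 [[303.1, 254.3], [335.8, 252.2]]
0.252 [3.80127146e-01 3.60720015e-04] [0.38032526 0.00077203 0.252     ]
bar width px at y+.03 [[302.5, 258.7], [336.3, 256.5]]
```

>>> {"name": "drive_tool", "arguments": {"steps": [[0.005,0,0,0],[0.015,-0.001,0,0],[0.028,-0.002,0,0],[0.042,-0.003,0,0],[0.056,-0.004,0,0],[0.07,-0.005,0,0],[0.084,-0.006,0,0],[0.096,-0.007,0,0],[0.105,-0.0075,0,0],[0.11,-0.008,0,0]]}}

```text
clock: 7.82
tool_pos: [0.4884, -0.0601, 0.225]
tool_rot: [0.0, 0.731, 0.682, 0.0]
wrist_force: [-0.6, -0.0, -2.1]
finger_gap: 0.0077
gripper_force: 58.6
```

>>> {"name": "drive_tool", "arguments": {"steps": [[0,0,-0.003,0],[0,0,-0.008,0],[0,0,-0.013,0],[0,0,-0.018,0],[0,0,-0.022,0],[0,0,-0.025,0],[0,0,-0.028,0],[0,0,-0.03,0],[0,0,-0.032,0],[0,0,-0.032,0]]}}

```text
clock: 8.65
tool_pos: [0.4865, -0.0602, 0.193]
tool_rot: [-0.0, 0.731, 0.682, -0.0]
wrist_force: [-0.1, 0.3, -3.0]
finger_gap: 0.0076
gripper_force: 58.6
```

Run:
```python
from m import *
o=env.get_obs(); print(o['tool_pos'],o['wrist_force'],o['ft_torque'],o['finger_gap'])
a=optics.camera('scene'); b=optics.camera('wrist')
c1=cv2.resize(a[140:300,320:480],None,fx=2.5,fy=2.5,interpolation=2)
c2=cv2.resize(b[90:480,180:560],(400,400))
cv2.imwrite('pics/e3.png',np.hstack([c1,c2])[:,:,::-1])
```

```text
[ 0.48652901 -0.06016059  0.19296869] [-0.09455876  0.26897044 -2.9655785 ] [ 0.04093308  0.02597551 -0.05797045] 0.007570996413195139
```

View pics/e3.png

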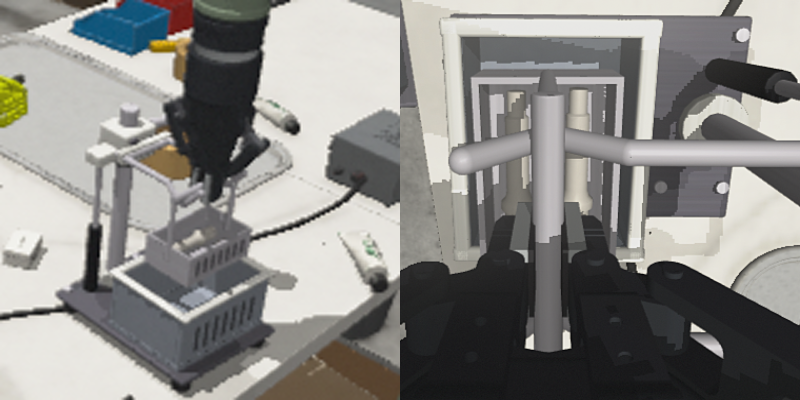

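The prong passes under the bar, inboard of the upright, and the basket is over the well. It isn't bearing yet, so I'll lower the last few millimetres.

>>> {"name": "drive_tool", "arguments": {"steps": [[0,0,-0.001,0],[0,0,-0.002,0],[0,0,-0.003,0],[0,0,-0.003,0],[0,0,-0.003,0]]}}

```text
clock: 9.17
tool_pos: [0.4877, -0.0603, 0.1908]
tool_rot: [0.001, 0.731, 0.682, 0.001]
wrist_force: [2.3, 1.1, -0.5]
finger_gap: 0.0079
gripper_force: 59.0
```

>>> {"name": "drive_tool", "arguments": {"steps": [[0,0,-0.001,0],[0,0,-0.0015,0],[0,0,-0.0015,0]]}}

```text
clock: 9.42
tool_pos: [0.4877, -0.0603, 0.1894]
tool_rot: [0.001, 0.731, 0.682, 0.001]
wrist_force: [2.7, 0.7, 3.1]
finger_gap: 0.0081
gripper_force: 59.1
```

>>> {"name": "drive_tool", "arguments": {"steps": [[0,0,0,0],[0,0,0,0],[0,0,0,0],[0,0,0,0],[0,0,0,0],[0,0,0,0],[0,0,0,0],[0,0,0,0],[0,0,0,0],[0,0,0,0]], "claw": 0.05}}

```text
clock: 10.25
tool_pos: [0.4867, -0.0602, 0.1888]
tool_rot: [-0.0, 0.731, 0.682, -0.0]
wrist_force: [-0.2, -0.0, 0.1]
finger_gap: 0.0499
gripper_force: 0.0
```

>>> {"name": "drive_tool", "arguments": {"steps": [[0,0,0.003,0],[0,0,0.01,0],[0,0,0.02,0],[0,0,0.035,0],[0,0,0.055,0],[0,0,0.075,0],[0,0,0.095,0],[0,0,0.115,0],[0,0,0.13,0],[0,0,0.14,0]]}}

```text
clock: 11.08
tool_pos: [0.4874, -0.0603, 0.3317]
tool_rot: [0.002, 0.731, 0.682, 0.001]
wrist_force: [0.1, -0.8, 0.3]
finger_gap: 0.0503
gripper_force: 0.0
```

Run:
```python
from m import *
o=env.get_obs(); print(o['tool_pos'],o['wrist_force'],o['finger_gap'])
a=optics.camera('scene'); b=optics.camera('wrist')
c1=cv2.resize(a[140:300,320:480],None,fx=2.5,fy=2.5,interpolation=2)
c2=cv2.resize(b,(400,300)); c2=np.pad(c2,((0,100),(0,0),(0,0)))
cv2.imwrite('pics/e4.png',np.hstack([c1,c2])[:,:,::-1])
p=[.4872,-.0596,-.0693]; print(proj('wrist',W(p,(.062,-.12,.245))),proj('scene',W(p,(.062,-.12,.245))))
```

```text
[ 0.48735238 -0.06034191  0.33174328] [ 0.09895668 -0.81612053  0.34135578] 0.05027916665576133
[[412.65864506 414.82611113]] [[415.19314038 181.37462049]]
```

View pics/e4.png

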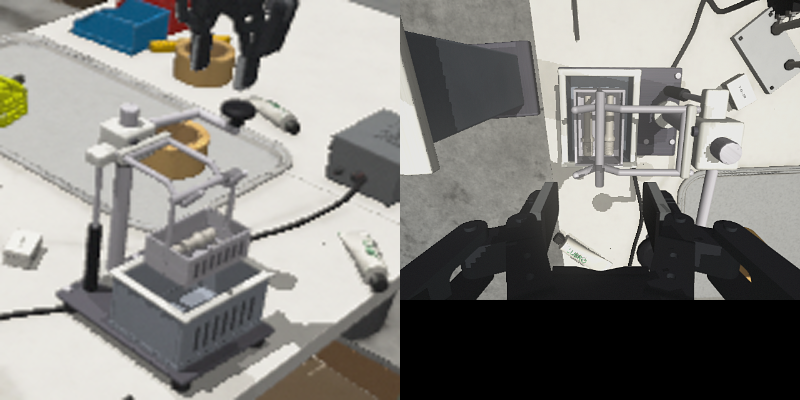

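The basket is hanging with both spindles in it, and it's released. Next I'll close the fingers and go above the knob.

>>> {"name": "drive_tool", "arguments": {"steps": [[0.005,-0.01,0,0],[0.012,-0.028,0,0],[0.02,-0.048,0,0],[0.03,-0.068,0,0],[0.039,-0.088,0,0],[0.046,-0.106,0,0],[0.051,-0.118,0,0],[0.0535,-0.123,0,0],[0.0535,-0.123,-0.005,0],[0.0535,-0.123,-0.01,0]], "claw": 0.0}}

```text
clock: 12.02
tool_pos: [0.54, -0.1829, 0.318]
tool_rot: [-0.0, 0.731, 0.682, 0.0]
wrist_force: [-0.9, 0.4, 0.0]
finger_gap: -0.0001
gripper_force: 0.0
```

>>> {"name": "drive_tool", "arguments": {"steps": [[0,0,-0.01,0],[0,0,-0.022,0],[0,0,-0.034,0],[0,0,-0.044,0],[0,0,-0.052,0],[0,0,-0.058,0],[0,0,-0.062,0],[0,0,-0.062,0]]}}

```text
clock: 12.68
tool_pos: [0.5398, -0.1828, 0.2559]
tool_rot: [-0.001, 0.731, 0.682, -0.0]
wrist_force: [0.3, -0.7, -0.2]
finger_gap: -0.0002
gripper_force: 0.0
```

Run:
```python
from m import *
o=env.get_obs(); print(o['tool_pos'],o['wrist_force'],o['finger_gap'])
a=optics.camera('scene'); b=optics.camera('wrist')
c1=cv2.resize(a[140:300,320:480],None,fx=2.5,fy=2.5,interpolation=2)
c2=cv2.resize(b[180:480,170:470],(400,400))
cv2.imwrite('pics/e5.png',np.hstack([c1,c2])[:,:,::-1])
```

```text
[ 0.53979265 -0.1828046   0.25594841] [ 0.32093524 -0.678684   -0.24326152] -0.0002468032612179538
```

View pics/e5.png

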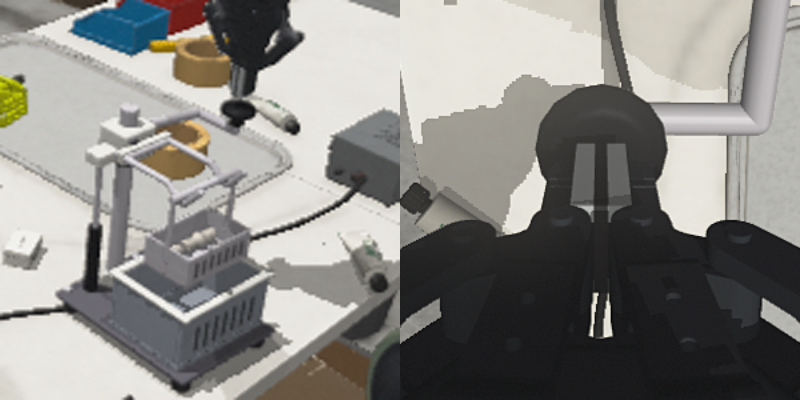

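Fingertips are over the knob centre. I'll press gently.

>>> {"name": "drive_tool", "arguments": {"steps": [[0,0,-0.003,0],[0,0,-0.006,0],[0,0,-0.009,0],[0,0,-0.012,0],[0,0,-0.014,0],[0,0,-0.016,0],[0,0,-0.018,0],[0,0,-0.018,0]]}}

```text
clock: 13.45
tool_pos: [0.5402, -0.1833, 0.2388]
tool_rot: [0.0, 0.731, 0.682, 0.0]
wrist_force: [-0.5, -0.1, 4.1]
finger_gap: 0.0003
gripper_force: 1.9
```

>>> {"name": "drive_tool", "arguments": {"steps": [[0,0,-0.003,0],[0,0,-0.006,0],[0,0,-0.009,0],[0,0,-0.012,0],[0,0,-0.015,0],[0,0,-0.018,0],[0,0,-0.021,0],[0,0,-0.024,0],[0,0,-0.027,0],[0,0,-0.03,0]]}}

```text
clock: 14.28
tool_pos: [0.5403, -0.1833, 0.2097]
tool_rot: [0.0, 0.731, 0.682, 0.0]
wrist_force: [-2.3, 0.7, 9.3]
finger_gap: -0.0003
gripper_force: 4.5
```

>>> {"name": "drive_tool", "arguments": {"steps": [[0,0,-0.003,0],[0,0,-0.005,0],[0,0,-0.007,0],[0,0,-0.0085,0],[0,0,-0.0085,0],[0,0,-0.0085,0]]}}

```text
clock: 14.78
tool_pos: [0.5403, -0.1832, 0.2013]
tool_rot: [0.0, 0.731, 0.682, 0.0]
wrist_force: [-2.5, 1.8, 10.0]
finger_gap: -0.0003
gripper_force: 4.7
```

Run:
```python
from m import *
o=env.get_obs(); print(o['tool_pos'],o['wrist_force'],o['finger_gap'])
a=optics.camera('scene'); b=optics.camera('wrist')
c1=cv2.resize(a[165:285,340:440],None,fx=4,fy=4,interpolation=2)
c2=cv2.resize(b[180:480,170:470],(400,480))
cv2.imwrite('pics/e6.png',np.hstack([c1,c2])[:,:,::-1])
p=[.4872,-.0596,-.0693]
for z in(.256,.24,.23,.22,.21,.2,.19):print(z,((proj('scene',W(p,(.107,0.0,z)))[0]-[340,165])*4).round())
```

```text
[ 0.54028166 -0.18324506  0.20132867] [-2.54409702  1.79290536 10.00447926] -0.00028143717830579206
0.256 [138.  76.]
0.24 [136.  96.]
0.23 [135. 109.]
0.22 [134. 122.]
0.21 [133. 134.]
0.2 [131. 147.]
0.19 [130. 159.]
```

View pics/e6.png

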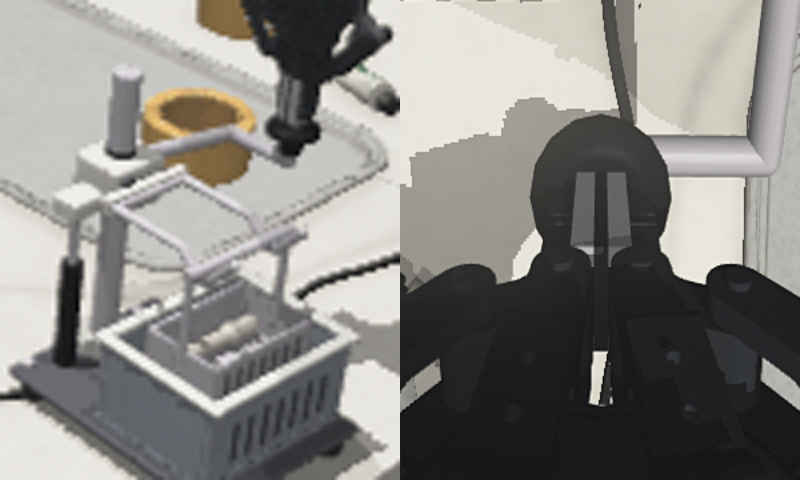

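The block's top sits about half way across the band (black sliver at (122,153)), and the basket is inside the well with both spindles. By tool height the travel is 43.7 mm, so I'll press the last 1.3 mm and hold.

>>> {"name": "drive_tool", "arguments": {"steps": [[0,0,-0.001,0],[0,0,-0.0013,0],[0,0,-0.0013,0],[0,0,-0.0013,0],[0,0,-0.0013,0],[0,0,-0.0013,0],[0,0,-0.0013,0],[0,0,-0.0013,0]]}}

```text
clock: 15.55
tool_pos: [0.5403, -0.1833, 0.2002]
tool_rot: [0.001, 0.731, 0.682, 0.0]
wrist_force: [-2.4, 1.5, 9.7]
finger_gap: -0.0002
gripper_force: 4.8
```

Run:
```python
from h import *
o=env.get_obs(); print(o['tool_pos'],o['wrist_force'])
print(env.finish_job())
```

```text
[ 0.54031027 -0.18327316  0.20016965] [-2.35197052  1.51187951  9.702787  ]
the job is handed in; nothing more can be done
None
```

The basket hangs on the hook with both spindles in it, and the knob is held down about 45 mm (by tool height) with the basket inside the well; I handed the job in at about 15.6 s. I viewed 11 pictures, one over the limit of 10.

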